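Take a slide carrier out of its case and tip it to the light

ROBOT

A 6-joint arm with a two-finger parallel gripper is mounted at the origin on the work surface. World frame = base frame: x ahead of the robot, y to its left, z up, the work surface at z = 0. Lengths are in mm, angles in rad, forces in N, time in s.
With the tool pointing down it reaches from about 350 to 975 mm from the base axis. Payload 7.1 kg.
Tool frame: the origin (TCP) lies between the finger pads; the fingertips stand 19 mm ahead of it and the grasp point (between the pads) is the TCP (ctrl.tcp_to_tips is the distance from the TCP to the fingertips, in mm); z points along the fingers, y is the line along which they close (so a half turn about z gives the same grasp; the last joint's range is limited). The gripper opens to 88 mm and grips with 3 to 60 N. Pads are 20 mm wide; open, the fingers measure 115 mm over their backs; the gripper's body (75 mm by 178 mm) begins 61 mm behind the grasp point.
Start: joints at [-1.216, 0.423, 1.63, -0, 1.089, -0.019], TCP at [228.239, -581.818, 241.675] pointing down, gripper open.
Joint ranges: [-3, 3], [-0.9, 2.11], [0.09, 2.58], [-1.31, 4.45], [0.11, 2.69], [-2.54, 2.54]. Speed limits (rad/s): [2.39, 2.39, 3.01, 3.14, 3.14, 3.14].

INTERFACE

Orientations are given as a rotation vector (axis times angle).
In Python, from workcell import status, optics, ctrl gives the robot as it stands. The module is installed in compiled form; this text tells all that it offers.
- The arm moves only by the shell command python3 -m inch 'ROWS'. ROWS is JSON, a list that holds one entry, the list of rows, each a list of 7 numbers: the shift along the tool's x, y, z in mm, then the turn, a rotation vector about the tool's x, y, z in rad, then the opening in per cent of the stroke, from 0 (shut) to 100 (fully open). A call has 1 to 20 rows; each row is the pose to reach, as a shift and turn from the pose commanded when the call began, along the tool's axes at that moment; what a row does not reach only later rows make up. A row lasts 1/10 s, in which the tool goes at most 50 mm and 8.59 degrees, less where a joint would pass 70% of its speed; a pose out of reach is approached as far as the arm can. A call with a gripper value outside its range is refused whole. The fingers move at their own pace and stop on an object; the grip force is fixed at half the most. Time passes only in rows, so rows that repeat a pose let the fingers close. It gives the time, the measured TCP pose, the force, the opening and the grip force at its end, in the units of the state.
- status.get_obs(): the state, without advancing time (a new reading comes with each control period).
- optics.get_image(name): name is "scene" or "top"; returns a dict with "frame" (400x640x3 uint8, red, green, blue), "fx", "fy", "cx", "cy" (pixels), "k1" (the pictures are not rectified: a ray, as slopes to the right and down, at radius r is drawn at 1 + k1 r^2 times it, then the intrinsics apply), "rvec" (rotation vector, rad) and "tvec" (3), from world to camera coordinates, as OpenCV has them. Camera axes: x right, y down, z forward; pixel columns grow to the right and rows downward; lengths in mm; the calibration is good to about 2 mm. A picture is of the moment at which its call begins. There is no depth.
- ctrl.close_job(): hands the job in; it is judged then, once.
The state is a dict: "t": time; "qpos": joint angles; "qvel": joint speeds; "joint_torque": joint torques, N m; "ee_pos": TCP position; "orientation": TCP orientation; "ft_force": force on the tool from outside, world axes, zero at the start; "moment": the same for the moment, N m; "width": finger opening in mm; "grasp_force": force on a finger pad.
Only numpy, scipy, OpenCV 4.12 (cv2) and the standard library are available. Lean on these libraries where they do the work, as an engineer would, in place of code of your own. Each camera call takes 0.05 s, during which the arm holds its last target. There are 200 camera calls.

TASK

Slide the blue cover of the slide case fully open, draw the green slide carrier up out of its slot, and hold it a hand's breadth above the case, leaning at about 45 degrees (half way between upright and lying flat) with its pale window side facing up, so the smear can be read. Finish while holding it there still in the gripper: do not put it down or let go. Leave the orange carrier in its slot, the case open, and the two bottles standing where they are.

Things in the scene. Friction and masses are not known exactly. Their poses are not given: they have to be found in the camera images.
- case: Wooden case fixed to the table, 140 (x) by 420 (y) by 112 mm high, guide rails on the long edges up to 120 mm. Origin: centre of its underside; its yaw varies. The half towards its -y is an open-topped compartment under the blue cover (inside 130 by 200 mm, walls 5 mm, floor 6 mm above the table); the half towards its +y is a closed deck.
- slots (a point): Centre of the top of the grey slot block inside the compartment, 36 mm above the table, at case x 0, y -105 mm; axes as the case. Two slots, 40 mm from it along the case's -y and +y, each 15 (x) by 37 (y) mm and 30 mm deep. One carrier stands in each; which in which varies.
- cover (a joint): Slide of the flat blue cover (126 by 207 by 6 mm, top 118.5 mm above the table). 0 = closed; grows in m as the cover slides along the case's +y over the closed deck, to the stop at 0.20 = fully open, compartment clear. Starts between 0 and 0.04. Dry friction about 2 N; stays where it is left.
- cover_grip (a point): Centre of the black upright rib on the middle of the cover, by which it is slid: 50 mm long along the case's x, 12 mm thick along its y, 20 mm tall. The point lies 128.5 mm above the table, 10 mm above the cover's top and 10 mm below the rib's top, and moves with the cover.
- green_carrier: Green plate, 12 thick (its x) by 34 wide (y) by 98 mm tall (z), 50 to 100 g. Origin: centre of its underside, 6 mm above the table at the start (top at 104). Starts upright in a slot, axes as the case's. The window side (pale slide, purple smear) is its +x face, turned away from the robot; -x is plain. Above the slot block 40 mm is free beside each narrow edge, 55 mm off each face.
- green_middle (a point): Middle of the green carrier: 49 mm above its underside, on its axis.
- orange_carrier: Orange carrier, same shape as the green one, standing in the other slot, 80 mm from it centre to centre. To be left in its slot.
- stain_bottle: Bystander: amber stain bottle with black cap, 52 mm across, 110 mm tall, 0.22 kg; origin at the centre of its underside. Stands loose on the table beyond the case.
- dropper: Bystander: small white dropper bottle, 34 mm across, 82 mm tall, 60 g; origin at the centre of its underside. Stands loose on the table beyond the case.

How it is judged:
By the outcome, as a careful person would: the job done as asked, in the order asked, and still so for the second after the job is handed in, while the arm keeps its last pose, push and grip.
It also fails if it takes over 58 s, if anything falls off the work surface, if the arm or the gripper's body presses on something with over 40 N, if the wrist force passes 120 N, or if a joint passes its speed limit or range.

## Working session

There is one attempt and no reset: what is moved stays moved. The work goes in short steps, Python scripts to look and compute and a shell command to move; the robot and the scene stay as the last step left them, time stands still between calls to the robot, and variables do not carry over. Pictures are saved under pics/ and viewed, at most 10 in all, crops included, and the job is handed in when it is done.

```bash
mkdir -p pics; python3 - <<'E'
from workcell import status, optics, ctrl
import cv2
print(status.get_obs(), ctrl.tcp_to_tips)
for n in("scene","top"):
    d=optics.get_image(n); cv2.imwrite(f"pics/{n}0.png",d["frame"][:,:,::-1])
    print({k:v for k,v in d.items() if k!="frame"})
E
```

```text
{'t': 0.0, 'qpos': array([-1.21600842e+00,  4.23882812e-01,  1.63067372e+00,  1.16539821e-05,
        1.08858422e+00, -1.90186108e-02]), 'qvel': array([-0.00109089,  0.00087458,  0.0006675 ,  0.00102312,  0.0010163 ,
        0.0006242 ]), 'joint_torque': array([ 3.28155744e-03, -5.44615889e+01, -2.73662317e+01,  6.44871150e-02,
        2.27967073e-02, -1.33162016e-04]), 'ee_pos': array([ 228.06157812, -581.34684629,  240.88185911]), 'orientation': array([-3.08537995e+00, -5.83468966e-01,  3.90165228e-04]), 'ft_force': array([ 0.87971816, -0.43358698,  0.22778708]), 'moment': array([-0.01409998, -0.03075593, -0.03657649]), 'grasp_force': 0.0, 'width': 88.00821496794748} 19.0
{'fx': 417.403660070838, 'fy': 417.403660070838, 'cx': 319.1494507819513, 'cy': 194.07514975530773, 'k1': -0.09245969518988362, 'rvec': array([ 1.69431065,  2.11404674, -0.62748984]), 'tvec': array([ 147.38253195, -480.86794468, 1266.26906671])}
{'fx': 443.27285602951076, 'fy': 443.27285602951076, 'cx': 322.9580709803831, 'cy': 197.59275976106306, 'k1': -0.11395146875163148, 'rvec': array([ 2.16932073, -2.20867223,  0.11953567]), 'tvec': array([ 14.56489188, 666.63052843, 831.42930572])}
```

View pics/scene0.png

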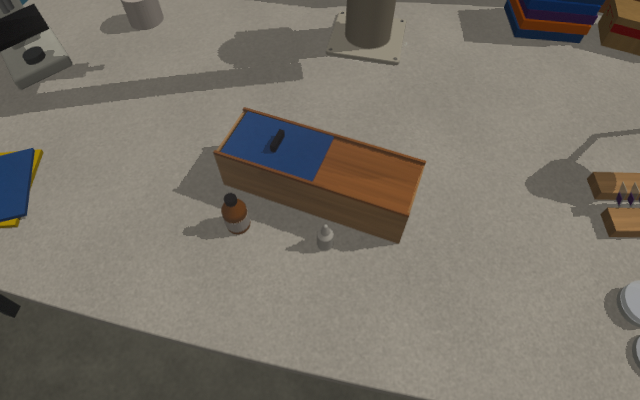

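View pics/top0.png

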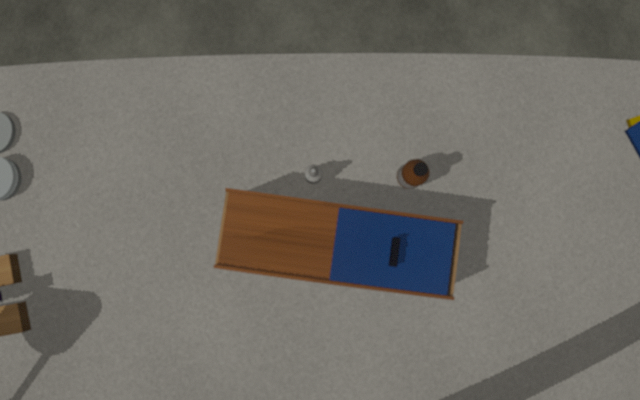

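The scene view shows the closed cover with its rib near (277,141), the amber bottle at (235,213) and the dropper at (325,237). The top view shows the rib at (395,251). The case corners are at about (227,190), (461,221), (453,298) and (216,267), and the bottles stand beyond the case.

```bash
cat >h.py <<'E'
import numpy as np, cv2
from scipy.spatial.transform import Rotation as R
from workcell import status, optics, ctrl
def ray(d,px):
    K=np.array([[d["fx"],0,d["cx"]],[0,d["fy"],d["cy"]],[0,0,1]])
    n=cv2.undistortPoints(np.array(px,float).reshape(-1,1,2),K,np.array([d["k1"],0,0,0,0]))[:,0]
    M=R.from_rotvec(d["rvec"]).as_matrix()
    return -M.T@d["tvec"], np.c_[n,np.ones(len(n))]@M
def plane(d,px,z):
    c,v=ray(d,px); return c+v*((z-c[2])/v[:,2])[:,None]
def big(m):
    c,_=cv2.findContours(m.astype(np.uint8),cv2.RETR_EXTERNAL,cv2.CHAIN_APPROX_NONE)
    return max(c,key=cv2.contourArea)
def hsv(d): return cv2.cvtColor(d["frame"],cv2.COLOR_RGB2HSV)
E
python3 - <<'E'
from h import *
np.set_printoptions(precision=1,suppress=True)
d=optics.get_image("top"); H=hsv(d)
m=(H[...,0]>100)&(H[...,0]<125)&(H[...,1]>150)&(H[...,2]>50); m[:, 500:]=0
c=big(m); P=plane(d,c.reshape(-1,2),118.5)[:,:2].astype(np.float32)
r=cv2.minAreaRect(P);print("cover",r, cv2.boxPoints(r))
rib=np.zeros_like(m); rib[225:280,375:415]=d["frame"][225:280,375:415].max(2)<40
c=big(rib);print(cv2.boundingRect(c));P=plane(d,c.reshape(-1,2),138.5)[:,:2].astype(np.float32);print("rib",cv2.minAreaRect(P))
C=plane(d,[(227,190),(461,221),(453,298),(216,267)],120);print(C, C.mean(0), np.linalg.norm(np.diff(C,axis=0),axis=1))
s=optics.get_image("scene");C=plane(s,[(425,162),(247,110),(217,153),(411,213)],120);print("scene",C,C.mean(0))
print("rib scene",plane(s,[(278,140)],132))
o=status.get_obs();print(R.from_rotvec(o["orientation"]).as_matrix())
E
```

```text
cover ((563.7779541015625, -115.31513977050781), (203.67201232910156, 122.98633575439453), 81.17652130126953) [[ 487.4 -206.5]
 [ 608.9 -225.4]
 [ 640.2  -24.1]
 [ 518.6   -5.3]]
(390, 238, 10, 28)
rib ((564.4918212890625, -113.33872985839844), (12.250591278076172, 45.92371368408203), 81.60437774658203)
[[ 675.   171.1  120. ]
 [ 613.6 -237.   120. ]
 [ 480.  -217.9  120. ]
 [ 542.6  190.7  120. ]] [577.8 -23.3 120. ] [412.7 134.9 413.3]
scene [[ 545.2  192.8  120. ]
 [ 484.8 -209.4  120. ]
 [ 616.3 -232.1  120. ]
 [ 673.3  176.4  120. ]] [579.9 -18.1 120. ]
rib scene [[ 564.6 -113.5  132. ]]
[[ 0.9  0.4 -0. ]
 [ 0.4 -0.9  0. ]
 [ 0.  -0.  -1. ]]
```

```bash
cat >>h.py <<'E'
YAW=np.radians(-8.6); C0=np.array([579,-21,0.]); RC=R.from_euler('z',YAW)
def to(p,tilt=0):
    """row shift+turn to world p, tool y=-case y, pitched outward by tilt deg"""
    o=status.get_obs(); A=R.from_rotvec(o["orientation"])
    T=RC*R.from_euler('y',-tilt,degrees=True)*R.from_euler('x',np.pi)
    print("go",A.inv().apply(np.array(p)-o["ee_pos"]).round(1),(A.inv()*T).as_rotvec().round(3),"| pos",o["ee_pos"].round(1),"t",o["t"])
E
python3 -c "
from h import *
to([564.5,-113.5,200])"
```

```text
go [ 484.1 -312.9   41.5] [-0.001  0.     0.524] | pos [ 228.1 -581.6  241.2] t 0.2
```

```bash
python3 -m inch '[[[242,-156,0,0,0,0.26,60],[242,-156,0,0,0,0.26,60],[242,-156,0,0,0,0.26,60],[242,-156,0,0,0,0.26,60],[242,-156,0,0,0,0.26,60],[242,-156,0,0,0,0.26,60],[484,-313,41,0,0,0.524,60],[484,-313,41,0,0,0.524,60],[484,-313,41,0,0,0.524,60],[484,-313,41,0,0,0.524,60],[484,-313,41,0,0,0.524,60],[484,-313,41,0,0,0.524,60],[484,-313,41,0,0,0.524,60],[484,-313,41,0,0,0.524,60],[484,-313,41,0,0,0.524,60],[484,-313,41,0,0,0.524,60]]]'; python3 -c "
from h import *
to([564.5,-113.5,141])"
```

```text
t: 1.8
ee_pos: [563.9, -114.9, 200.9]
orientation: [3.132, -0.238, -0.0]
ft_force: [0.1, -1.0, -0.4]
width: 52.9
grasp_force: 0.0
go [ 0.4 -1.5 59.9] [ 0.     0.    -0.002] | pos [ 563.9 -114.9  200.9] t 1.8
```

```bash
python3 -m inch '[[[0,-1.5,30,0,0,0,60],[0,-1.5,50,0,0,0,60],[0,-1.5,59,0,0,0,60],[0,-1.5,59,0,0,0,60],[0,-1.5,59,0,0,0,60],[0,-1.5,59,0,0,0,0],[0,-1.5,59,0,0,0,0],[0,-1.5,59,0,0,0,0],[0,-1.5,59,0,0,0,0],[0,-1.5,59,0,0,0,0],[0,-1.5,59,0,0,0,0]]]'
```

```text
t: 2.9
ee_pos: [564.8, -112.4, 141.9]
orientation: [3.132, -0.236, 0.0]
ft_force: [-1.6, -1.3, 2.1]
width: 11.8
grasp_force: 30.0
```

```bash
python3 -m inch '[[[0,-10,0,0,0,0,0],[0,-30,0,0,0,0,0],[0,-50,0,0,0,0,0],[0,-70,0,0,0,0,0],[0,-90,0,0,0,0,0],[0,-110,0,0,0,0,0],[0,-130,0,0,0,0,0],[0,-145,0,0,0,0,0],[0,-155,0,0,0,0,0],[0,-165,0,0,0,0,0],[0,-170,0,0,0,0,0],[0,-175,0,0,0,0,0],[0,-175,0,0,0,0,0]]]'
```

```text
t: 4.2
ee_pos: [592.0, 61.6, 141.9]
orientation: [-3.132, 0.236, -0.003]
ft_force: [4.9, 1.7, -0.8]
width: 11.9
grasp_force: 30.0
```

```bash
python3 -m inch '[[[0,-3,0,0,0,0,0],[0,-5,0,0,0,0,0],[0,-7,0,0,0,0,0],[0,-9,0,0,0,0,0],[0,-11,0,0,0,0,0],[0,-12,0,0,0,0,0],[0,-12,0,0,0,0,0]]]'
```

```text
t: 4.9
ee_pos: [593.3, 70.3, 141.9]
orientation: [3.13, -0.235, 0.002]
ft_force: [4.6, -13.6, 1.6]
width: 11.9
grasp_force: 30.0
```

```bash
python3 -m inch '[[[0,2,0,0,0,0,60],[0,2,0,0,0,0,60],[0,2,0,0,0,0,60],[0,2,0,0,0,0,60],[0,2,-30,0,0,0,60],[0,2,-70,0,0,0,60],[0,2,-110,0,0,0,60],[0,2,-110,0,0,0,60]]]'; python3 - <<'E'
from h import *
d=optics.get_image("top");s=optics.get_image("scene")
cv2.imwrite("pics/o1.png",np.hstack([cv2.resize(d["frame"][180:330,200:500],None,fx=1.33,fy=1.33),cv2.resize(s["frame"][80:280,180:480],(399,200))])[:,:,::-1]if 0 else np.vstack([cv2.resize(d["frame"][180:310,300:500],(800,520))])[:,:,::-1])
cv2.imwrite("pics/o2.png",cv2.resize(s["frame"][70:270,180:450],(800,592))[:,:,::-1])
E
```

```text
t: 5.7
ee_pos: [595.4, 71.4, 257.4]
orientation: [-3.131, 0.235, -0.015]
ft_force: [0.3, -0.5, -0.5]
width: 52.5
grasp_force: 0.0
```

View pics/o1.png

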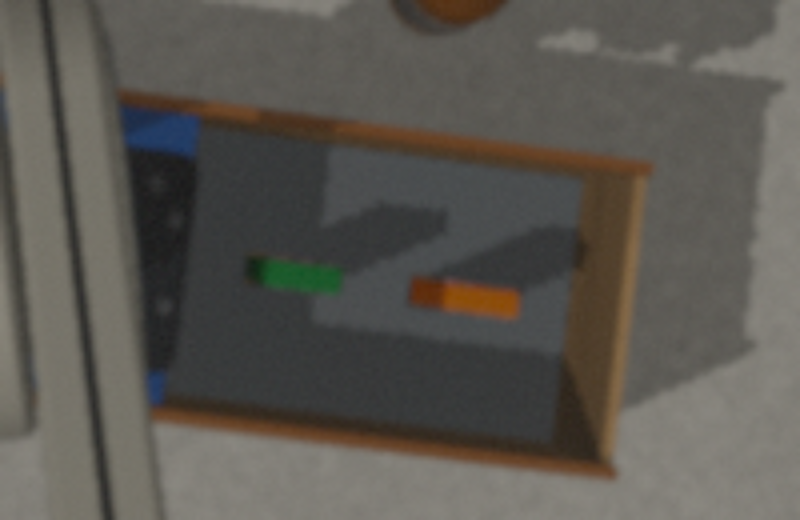

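View pics/o2.png

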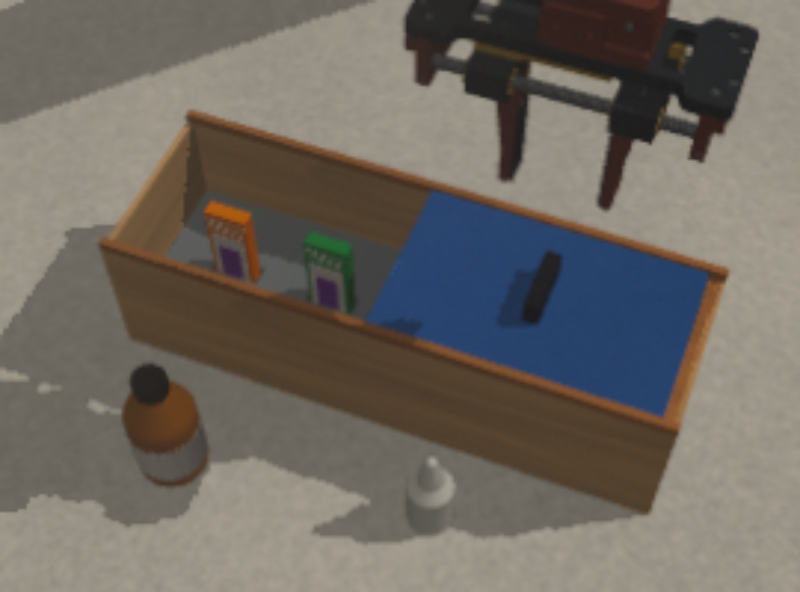

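The crop of the top view shows the cover fully open. The green top is at about crop (303,275), full-frame (375.5,248.5), in the +y slot; the orange is at (420,254.5). The scene view confirms it, with the cover against its far stop and both bottles standing.

```bash
python3 - <<'E'
from h import *
d=optics.get_image("top");H=hsv(d)
for n,a,b in(("green",45,80),("orange",8,18)):
    m=(H[...,0]>=a)&(H[...,0]<=b)&(H[...,1]>150)&(H[...,2]>(90 if n=="green" else 180)); q=np.zeros_like(m); q[235:265,355:440]=m[235:265,355:440]
    c=big(q).reshape(-1,2);P=plane(d,c,104)[:,:2].astype(np.float32);print(n,cv2.boundingRect(c),cv2.minAreaRect(P))
print(plane(d,[(375.3,248.3),(420,254.5)],104), C0+RC.apply([0,-65,0]))
s=optics.get_image("scene")
print("scene",plane(s,[(180+329/800*270,70+246/592*200),(180+230/800*270,70+214/592*200)],104))
to([569,-85.5,180])
E
```

```text
green (370, 249, 3, 2) ((567.2100219726562, -78.38871765136719), (3.544477939605713, 1.754558801651001), 88.70867919921875)Traceback (most recent call last):
  File "<stdin>", line 5, in <module>
  File "h.py", line 13, in big
    return max(c,key=cv2.contourArea)
ValueError: max() iterable argument is empty
```

```bash
python3 - <<'E'
from h import *
d=optics.get_image("top")
print(plane(d,[(375.3,248.3),(420,254.5),(365.7,247.5),(385,249.5)],104), C0+RC.apply([0,-65,0]))
s=optics.get_image("scene")
print("scene",plane(s,[(180+329/800*270,70+246/592*200),(180+230/800*270,70+214/592*200)],104))
to([569,-85.5,180])
E
```

```text
[[ 569.14316354  -86.05566283  104.        ]
 [ 556.27900517 -165.51569404  104.        ]
 [ 570.92710717  -69.1039487   104.        ]
 [ 566.6387395  -103.20919196  104.        ]] [569.28020268 -85.26916477   0.        ]
scene [[ 571.04004015  -85.25552477  104.        ]
 [ 557.74118439 -163.55846264  104.        ]]
go [  1.4 157.8  70.2] [0.001 0.003 0.   ] | pos [591.4  70.7 250.1] t 5.95
```

```bash
python3 -m inch '[[[1.5,45,20,0,0,0,60],[1.5,95,40,0,0,0,60],[1.5,140,70,0,0,0,60],[1.5,158,70,0,0,0,60],[1.5,158,70,0,0,0,60],[1.5,158,70,0,0,0,60],[1.5,158,70,0,0,0,60]]]';python3 -c "
from h import *
to([569.5,-85.7,72])"
```

```text
t: 6.65
ee_pos: [570.5, -84.8, 181.6]
orientation: [-3.133, 0.235, 0.0]
ft_force: [-0.5, 1.4, 1.2]
width: 52.4
grasp_force: 0.0
go [ -0.8   1.  109.6] [-0.     0.     0.001] | pos [570.5 -84.8 181.6] t 6.65
```

```bash
python3 -m inch '[[[-1,1,30,0,0,0,60],[-1,1,60,0,0,0,60],[-1,1,80,0,0,0,60],[-1,1,95,0,0,0,60],[-1,1,105,0,0,0,60],[-1,1,109,0,0,0,60],[-1,1,109,0,0,0,60],[-1,1,109,0,0,0,60],[-1,1,109,0,0,0,0],[-1,1,109,0,0,0,0],[-1,1,109,0,0,0,0],[-1,1,109,0,0,0,0],[-1,1,109,0,0,0,0]]]'
```

```text
t: 7.95
ee_pos: [569.4, -86.7, 73.1]
orientation: [3.133, -0.236, 0.001]
ft_force: [-1.2, -0.3, 4.3]
width: 33.9
grasp_force: 30.0
```

Gripped at 33.9 mm. Lifting straight up at first, then well clear of the case.

```bash
python3 -m inch '[[[0,0,-6,0,0,0,0],[0,0,-14,0,0,0,0],[0,0,-24,0,0,0,0],[0,0,-36,0,0,0,0],[0,0,-50,0,0,0,0],[0,0,-70,0,0,0,0],[0,0,-95,0,0,0,0],[0,0,-120,0,0,0,0],[0,0,-145,0,0,0,0],[0,0,-165,0,0,0,0],[0,0,-175,0,0,0,0],[0,0,-175,0,0,0,0],[0,0,-175,0,0,0,0]]]';python3 - <<'E'
from h import *
# carrier middle is ~18 mm ahead of TCP along tool z; put middle over the compartment
v=RC.apply([1,0,1*-1])/2**.5; print(v)
mid=C0+RC.apply([-5,-85,0])+[0,0,222]
to(mid-18*v,45)
E
```

```text
t: 9.25
ee_pos: [568.7, -86.5, 247.4]
orientation: [-3.133, 0.236, 0.001]
ft_force: [-0.1, 0.1, -0.7]
width: 33.7
grasp_force: 30.0
[ 0.69915634 -0.10573746 -0.70710678]
go [-17.4  18.7  12.6] [ 0.     0.786 -0.   ] | pos [568.7 -86.5 247.4] t 9.25
```

```bash
python3 -m inch '[[[-2,2,1,0,0.08,0,0],[-5,5,3,0,0.18,0,0],[-8,8,5,0,0.28,0,0],[-10,11,7,0,0.38,0,0],[-12,14,9,0,0.48,0,0],[-14,16,10,0,0.58,0,0],[-16,18,12,0,0.68,0,0],[-17,19,13,0,0.75,0,0],[-17,19,13,0,0.785,0,0],[-17,19,13,0,0.785,0,0],[-17,19,13,0,0.785,0,0],[-17,19,13,0,0.785,0,0],[-17,19,13,0,0.785,0,0]]]';python3 - <<'E'
from h import *
s=optics.get_image("scene");d=optics.get_image("top")
to([548,-102,235],45)
cv2.imwrite("pics/f1.png",cv2.resize(s["frame"][60:260,180:450],(800,592))[:,:,::-1])
cv2.imwrite("pics/f2.png",cv2.resize(d["frame"][150:310,280:500],(800,582))[:,:,::-1])
E
```

```text
t: 10.55
ee_pos: [558.2, -81.9, 238.4]
orientation: [-2.902, 0.175, -1.145]
ft_force: [0.4, -0.0, 0.5]
width: 34.1
grasp_force: 30.0
go [-7.2 21.2 -3.9] [-0.077  0.039 -0.003] | pos [558.  -81.8 238.2] t 10.65
```

View pics/f1.png

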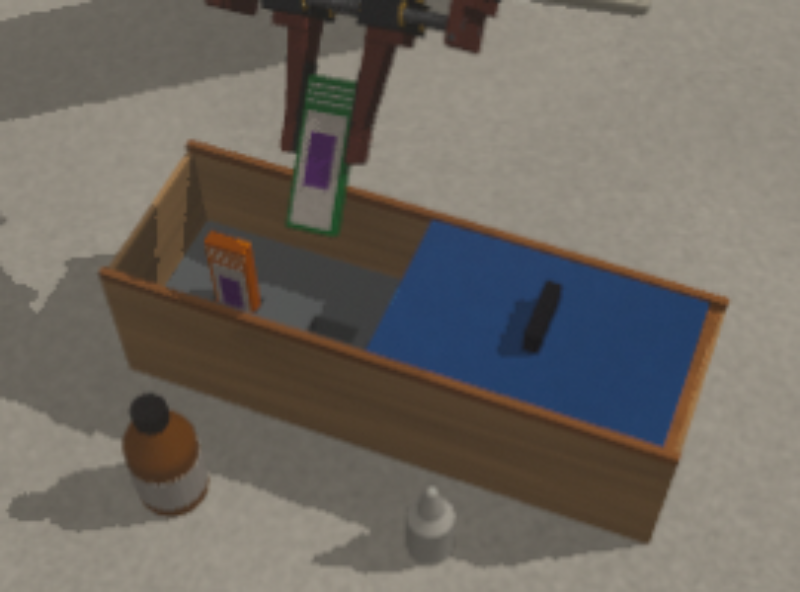

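View pics/f2.png

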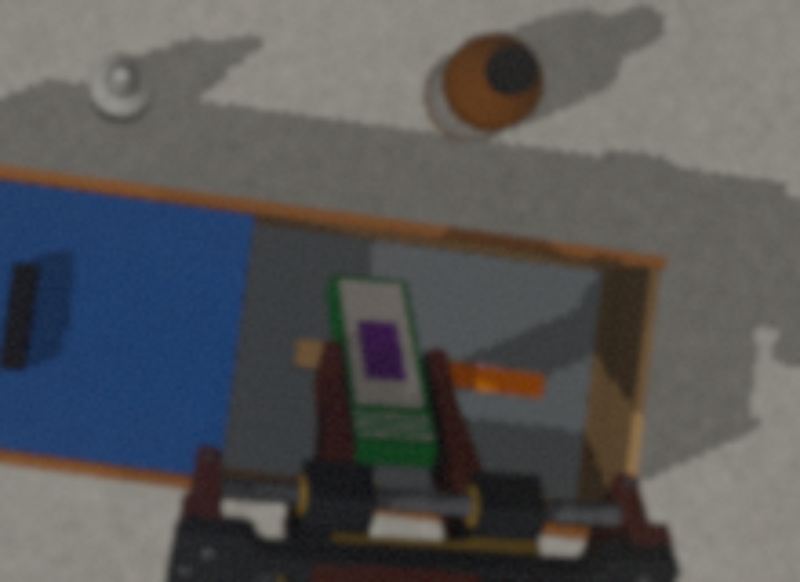

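The views show the green carrier leaning window-up over the open compartment, the orange still in its slot and both bottles untouched. The pose stopped a little short, so I'm checking the actual lean.

```bash
python3 - <<'E'
from h import *
o=status.get_obs();A=R.from_rotvec(o["orientation"]).as_matrix();print(o["qpos"].round(3),o["qvel"].round(3))
print("lean",np.degrees(np.arccos(-A[2,2])),"pale face normal (tool x)",A[:,0],"y",A[:,1],"middle",o["ee_pos"]+18*A[:,2])
s=optics.get_image("top")
f=lambda x,y:(280+x*220/800,150+y*160/582)
print(plane(s,[f(381,350)],225))
E
```

```text
[-0.236  0.187  2.231  1.69   0.136 -0.182] [ 0.001 -0.004 -0.017 -0.279  0.009  0.285]
lean 42.95067274394087 pale face normal (tool x) [ 0.72570549 -0.11132846  0.67893853] y [-0.09861631 -0.99346331 -0.0574932 ] middle [570.22850636 -82.25311157 225.0201075 ]
[[575.7154827  -83.33565114 225.        ]]
```

```bash
python3 -m inch '[[[0,0,0,0,0.03,0,0],[0,0,0,0,0.03,0,0],[0,0,0,0,0.03,0,0],[0,0,0,0,0.03,0,0],[0,0,0,0,0.03,0,0],[0,0,0,0,0.03,0,0],[0,0,0,0,0.03,0,0],[0,0,0,0,0.03,0,0]]]'; python3 - <<'E'
from h import *
o=status.get_obs();A=R.from_rotvec(o["orientation"]).as_matrix();print(o["qpos"].round(3),o["qvel"].round(3))
print("lean",np.degrees(np.arccos(-A[2,2])),A[:,0],"middle",o["ee_pos"]+18*A[:,2])
E
```

```text
t: 11.5
ee_pos: [559.2, -81.9, 240.0]
orientation: [-2.885, 0.174, -1.192]
ft_force: [0.5, -0.2, 0.1]
width: 33.7
grasp_force: 30.0
[-0.238  0.19   2.246  2.018  0.154 -0.512] [-0.003 -0.     0.     0.007 -0.    -0.005]
lean 44.848802399589594 [ 0.70285913 -0.10885095  0.70295129] middle [571.92780272 -82.39958898 227.2561855 ]
```

Lean 44.8°, at rest, middle at z 227 mm, so its lowest edge is about 69 mm above the rails; handing in.

```bash
python3 -c "
from workcell import ctrl
print(ctrl.close_job())"
```

```text
the job is handed in; nothing more can be done
None
```

I handed in the job at about 11.5 s: the cover is open to its stop and the gripper still holds the green carrier, window side up, leaning 44.8° about 70 mm above the case (lowest edge), with the orange carrier in its slot and both bottles standing in the last pictures.

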